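Park the dispenser cup behind its spring stop

TASK

Park the grey dispenser cup in the closed end of its dock so the washer cannot shake it off the ledge: with the fingertips, press the dock's long spring plate down and keep it down, so that its two lugs sink out of the way, while you push the cup gently along the rails past the lugs; then let the plate spring fully up behind the cup and move clear. Only push the cup: do not lift it, tip it or ram it, and leave the other things on the ledge where they are.

Things in the scene. Friction and masses are not known exactly. Their poses are not given: they have to be found in the camera images.
- dock: Aluminium channel screwed to the ledge, 88 mm wide (x), 307 mm long (y); walls 40 mm high, 78 mm apart. Origin: on the ledge, on the channel's centre line, level with the near faces of the two lugs; z up. The cup is pushed to +y. Along both walls run white rails 11 mm wide, tops 25 mm above the ledge, 56 mm apart; the cup rides on them. Between them lies the steel spring plate.
- rail_mouth (a point): Dock's open end (no wall), dock y = -195 mm, on the centre line at rail-top height (25 mm above the ledge); axes as the dock's.
- bay (a point): Parking bay: dock y = +60 mm, on the centre line at rail-top height; axes as the dock's. The bay has a fixed floor from dock y = +12 mm, 1 mm below the rail tops, and an end wall, 40 mm high, inner face at dock y = +107 mm. Cup against the end wall: its centre is at dock y = +69 mm.
- stop_plate (a joint): How far the spring plate is pressed, m: 0 = up, 0.012 = fully down. Its top is 24 mm above the ledge when up, 12 mm fully down. The spring pushes up with about 4 N (up) to 9 N (fully down). The plate stays level wherever it is pressed. Its lugs are below the rail tops once it is over 8 mm down; released under the cup they would push the cup up.
- plate_top (a point): On the spring plate's top, on its centre line, level with the lugs' near faces; axes as the dock's; goes down with the plate. The plate is 54 mm wide and reaches from 190 mm before this point (dock -y) to 8 mm past it. At this +y end stand two 8 x 8 mm lugs, reaching over the rails, 50 mm apart, tops 8 mm above the rails when up: they stop the cup.
- cup: Open grey silicone dispenser cup, 74 mm across the foot, 77 mm the rim, 45 mm high, about 90 g. Origin: centre of its underside. Starts upright on the rails before the lugs (dock -y), bare spring plate behind it (further -y). Raised lugs stop its centre about 27 mm before their near faces; they can rise freely behind it once its centre is at dock y = +37 mm or more.
- tub: Bystander: red flip-top stain tub, 88 mm across, 90 mm high. Origin: centre of underside.
- jar: Bystander: clear open glass jar, 72 mm across, 95 mm high. Origin: centre of underside.
- brush: Bystander: stiff-bristled plastic brush lying bristles down, 50 x 130 mm, 70 mm high at its bow handle. Origin: centre of underside; y along it.
- peg_box: Bystander: wood peg box with a small brass sliding latch on its -x face, 124 x 184 x 76 mm. Origin: centre of underside; y along it.
- soap: Bystander: soap bar in a flat dish, 75 x 100 mm, 32 mm high. Origin: centre of underside.
- peg: Bystander: wooden clothes peg lying flat, 75 mm long (y), 9 mm wide, 14 mm high. Origin: centre of underside.

How it is judged (in metres and radians):
On the way, in this order (a step that is already met when the one before it is completed fails the run):
1. the spring plate is held down while the cup is still before the lugs (value of joint stop_plate above 0.0075 m and y of cup in the frame of dock below -0.015 m), for 0.1 s.
2. with the plate still down, the cup is past the lugs (value of joint stop_plate above 0.006 m and y of cup in the frame of dock above 0.035 m), for 0.05 s.
At the end, for the whole second after the job is handed in: The cup stands upright (within 0.06 rad) and at rest on the rails in the closed end of the dock, its centre at least 34 mm beyond the near faces of the lugs, and the spring plate is back up (within 1.5 mm) behind it (y of cup in the frame of dock between 0.034 and 0.075 m and x of cup in the frame of dock between -0.006 and 0.006 m and z of cup in the frame of dock between 0.022 and 0.028 m and angle between cup's own z axis and vertical below 0.06 rad and value of joint stop_plate below 0.0015 m and linear speed of cup below 0.01 m/s); the robot touches nothing.
It fails at once if the cup is lifted (underside more than 6 mm above the rails) (z of cup in the frame of dock above 0.031 m).
It fails at once if the cup is tipped by more than 0.3 rad (angle between cup's own z axis and vertical above 0.3 rad).
It fails at once if the cup is rammed or squeezed with more than 25 N (contact force between the fingers and cup above 25 N).
It fails at once if another thing on the ledge is moved more than 25 mm (distance of any of tub, jar, brush, peg_box, soap, peg from where it was at the start of the episode above 0.025 m).
It also fails if it takes over 38 s, if anything falls off the work surface, if the arm or the gripper's body presses on something with over 40 N, if the wrist force passes 120 N, or if a joint passes its speed limit or range.

ROBOT

A 6-joint arm with a two-finger parallel gripper is mounted at the origin on the work surface. World frame = base frame: x ahead of the robot, y to its left, z up, the work surface at z = 0. Lengths are in m, angles in degrees, forces in N, time in s.
With the tool pointing down it reaches from about 0.375 to 0.9 m from the base axis. Payload 3.1 kg.
Tool frame: the origin (TCP) lies where the fingers leave the gripper's body, on its centre line; the fingertips stand 70 mm ahead of it and the grasp point (between the pads) lies 51 mm ahead of it; z points along the fingers, y is the line along which they close (so a half turn about z gives the same grasp; the last joint's range is limited). The gripper opens to 87 mm and grips with 3 to 60 N. Pads are 19 mm wide; open, the fingers measure 117 mm over their backs; the gripper's body (75 mm by 190 mm) begins 51 mm behind the grasp point.
Start: joints at [-74.456, 30.224, 82.088, -0, 67.689, -10.227], TCP at [0.272, -0.563, 0.292] pointing down, gripper open.
Joint ranges: [-176.69, 176.69], [-43.24, 126.21], [12.49, 139.97], [-82, 262], [0, 151.66], [-163.58, 163.58]. Speed limits (degrees/s): [159.86, 159.86, 180, 180, 180, 180].

INTERFACE

Orientations are given as a 3x3 rotation matrix whose columns are the frame's x, y, z axes.
In Python, from rig import readout, capture, calibration, bot, look_for gives the robot as it stands. The module is installed in compiled form; this text tells all that it offers.
- The arm moves only by the shell command python3 -m pendant 'ROWS'. ROWS is JSON, a list of rows, each a list of 7 numbers: the shift along the tool's x, y, z normalised to -1 to 1, where 1 is 200 mm, then the turn, a rotation vector about the tool's x, y, z normalised to -1 to 1, where 1 is 180 degrees, then the closure, from -1 (fully open) to 1 (shut). In form: [[dx, dy, dz, ax, ay, az, grip], ...]. A call has 1 to 8 rows; each row is the pose to reach, as a shift and turn from the pose commanded when the call began, along the tool's axes at that moment, turning the shorter way round; what a row does not reach only later rows make up. A row lasts 1/10 s, in which the tool goes at most 50 mm and 8.59 degrees, less where a joint would pass 70% of its speed; a pose out of reach is approached as far as the arm can. A call with a number of a shift or a turn outside -1 to 1 is refused whole. A call with a gripper value outside its range is refused whole. The fingers move at their own pace and stop on an object; the grip force is fixed at half the most. Time passes only in rows, so rows that repeat a pose let the fingers close. It gives the time, the measured TCP pose, the force, the opening and the grip force at its end, in the units of the state.
- readout.read_state(): the state, without advancing time (a new reading comes with each control period).
- capture(name): name is "scene" or "top"; returns (picture, depth): 420x560x3 uint8, red, green, blue; 420x560 float32, m along the optical axis (not along the pixel's ray), 0 where there is no reading.
- calibration(name): a dict with "mtx" (3x3 intrinsics, pixels), "k1" (the pictures are not rectified: a ray, as slopes to the right and down, at radius r is drawn at 1 + k1 r^2 times it, then the intrinsics apply), "T" (4x4, takes a point from camera to world coordinates). Camera axes: x right, y down, z forward; pixel columns grow to the right and rows downward; lengths in m; the calibration is good to about 2 mm. A picture is of the moment at which its call begins. calibration takes no time and is no camera call.
- bot.hand_in(): hands the job in; it is judged then, once.
Trained networks look in the newest picture that a camera, given by its name, has taken for a name from the list of things; names that differ only in an ending like _2 or _b are one class to them, and where a whole thing is asked for, a point or a joint stands for the part that bears it (a point fixed in the world has none). Each returns a list of dicts, best first, with "conf" (0 to 1); they miss things now and then, are a little off and sometimes report something else, mostly with a low value. They report only what shows in the picture. A call takes as long as a camera call.
- look_for(thing, camera): "extent" ([left, top, right, bottom] in pixels, round what is visible of it).
The state is a dict: "time_s": time; "joint_positions": joint angles; "qvel": joint speeds; "tau": joint torques, N m; "position": TCP position; "tcp_rot": TCP orientation; "force": force on the tool from outside, world axes, zero at the start; "moment": the same for the moment, N m; "opening": opening from 0.0 (shut) to 1.0 (fully open); "grasp_force": force on a finger pad.
Only numpy, scipy, OpenCV 4.12 (cv2) and the standard library are available. Lean on these libraries where they do the work, as an engineer would, in place of code of your own. Each camera call takes 0.05 s, during which the arm holds its last target. There are 200 camera calls.

## Working session

There is one attempt and no reset: what is moved stays moved. The work goes in short steps, Python scripts to look and compute and a shell command to move; the robot and the scene stay as the last step left them, time stands still between calls to the robot, and variables do not carry over. Pictures are saved under pics/ and viewed, at most 10 in all, crops included, and the job is handed in when it is done.

```bash
mkdir -p pics
cat > h.py <<'E'
import numpy as np,cv2
from rig import readout,capture,calibration,bot,look_for
def cloud(name,d):
    c=calibration(name);K=np.array(c["mtx"]);T=np.array(c["T"]);h,w=d.shape
    v,u=np.mgrid[:h,:w];p=np.stack([u.ravel(),v.ravel()],1).astype(float)[:,None]
    s=cv2.undistortPoints(p,K,np.array([c["k1"],0,0,0,0.]))[:,0]
    z=d.ravel();P=np.c_[s*z[:,None],z]@T[:3,:3].T+T[:3,3]
    P[z==0]=np.nan
    return P.reshape(h,w,3)
E
python3 - <<'E'
from h import *
for n in("scene","top"):
    im,d=capture(n);cv2.imwrite(f"pics/{n}0.png",im[...,::-1]);np.savez(f"/tmp/{n}0.npz",im=im,d=d)
    for t in("dock","cup","plate_top"):print(n,t,[(np.round(x["extent"]),round(x["conf"],2)) for x in look_for(t,n)[:2]])
s=readout.read_state();print(s)
E
```

```text
scene dock [(array([153., 184., 306., 257.]), 0.8)]
scene cup [(array([200., 190., 238., 226.]), 0.82)]
scene plate_top [(array([152., 196., 254., 237.]), 0.73)]
top dock [(array([247., 168., 412., 264.]), 0.72)]
top cup [(array([318., 191., 360., 228.]), 0.81)]
top plate_top [(array([297., 182., 399., 234.]), 0.56), (array([322.,  76., 368., 137.]), 0.41)]
{'time_s': 0.4, 'joint_positions': array([-7.44582426e+01,  3.02346692e+01,  8.20967816e+01, -1.22820254e-03,
        6.76885593e+01, -1.02260361e+01]), 'qvel': array([ 0.0281566 , -0.13870256,  0.00013926, -0.0751545 , -0.07455184,
        0.02439042]), 'tau': array([-5.86507653e-06, -4.39501047e+01, -1.76656795e+01,  6.32398599e-02,
        5.30734565e-02, -7.45798184e-05]), 'position': array([ 0.27171225, -0.56274369,  0.292078  ]), 'tcp_rot': array([[ 9.00559739e-01,  4.34732266e-01, -1.12682425e-04],
       [ 4.34732279e-01, -9.00559679e-01,  3.31158859e-04],
       [ 4.24881932e-05, -3.47215023e-04, -9.99999939e-01]]), 'force': array([-0.34161883, -0.68821687, -0.2399964 ]), 'moment': array([-0.00904245, -0.02972221,  0.00499582]), 'grasp_force': 0.0, 'opening': 1.0025075147019507}
```

View pics/scene0.png

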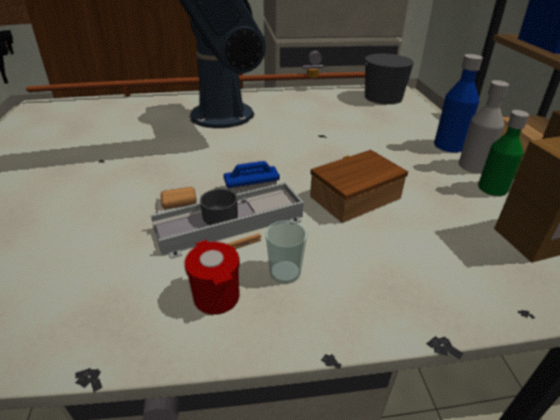

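View pics/top0.png

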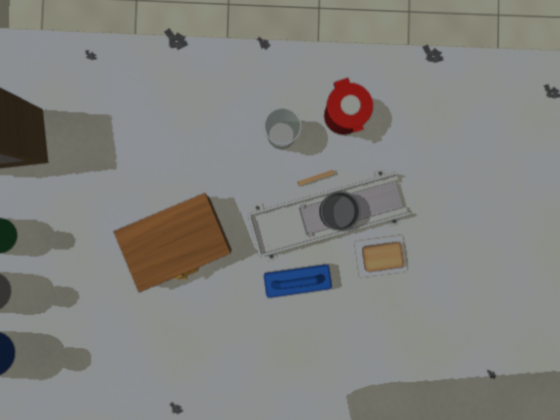

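The top view shows the dock with its open end at right (410,195), its closed end at left (255,230) and the cup at (339,211). The lugs are near (305,205) and (312,235). The brush and soap are below the dock. The peg, jar and tub are above it.

Run:
```python
from h import *
for n in("top","scene"):
    f=np.load(f"/tmp/{n}0.npz");P=cloud(n,f["d"]);print(n,"table z",np.nanmedian(P[...,2][150:250,200:420]))
    b=(247,168,412,264) if n=="top" else (150,182,308,260)
    Q=P[b[1]:b[3],b[0]:b[2]].reshape(-1,3)
    m=(Q[:,2]>.033)&(Q[:,2]<.046);W=Q[m]
    # drop small comps: keep via image
    M=np.zeros(f["d"].shape,np.uint8);M[b[1]:b[3],b[0]:b[2]]=m.reshape(b[3]-b[1],-1)
    M2=cv2.dilate(M,np.ones((3,3)));k,l,st,_=cv2.connectedComponentsWithStats(M2)
    print(st[1:])
    g=1+np.argmax(st[1:,4]);sel=(l==g)&(M>0)
    r=cv2.minAreaRect((P[sel][:,:2]).astype(np.float32));print(r,np.round(cv2.boxPoints(r),3).tolist())
    b=(315,188,363,231) if n=="top" else (198,187,240,229)
    Q=P[b[1]:b[3],b[0]:b[2]].reshape(-1,3);R=Q[(Q[:,2]>.06)&(Q[:,2]<.08)]
    print("rim",len(R),cv2.minEnclosingCircle(R[:,:2].astype(np.float32)),np.median(R[:,2]))
im=np.load("/tmp/top0.npz")["im"][150:285,235:425]
cv2.imwrite("pics/c.png",cv2.resize(im[...,::-1],None,fx=4,fy=4,interpolation=2))
for t in("brush","soap","peg","peg_box","jar","tub"):
    e=look_for(t,"top")[:1]
    if e:
        x=e[0]["extent"];P=cloud("top",np.load("/tmp/top0.npz")["d"]);a=P[int((x[1]+x[3])/2),int((x[0]+x[2])/2)];print(t,np.round(a,3),np.round(x),e[0]["conf"])
```

```text
top table z 0.00249331638811523
[[ 246  170  165   89 2677]
 [ 364  245   39   20  688]]
((0.5914881229400635, 0.010697275400161743), (0.09000334143638611, 0.30674412846565247), 17.54831314086914) [[0.5019999742507935, 0.14300000667572021], [0.5950000286102295, -0.14900000393390656], [0.6809999942779541, -0.12200000137090683], [0.5879999995231628, 0.17100000381469727]]
rim 319 ((0.598270833492279, -0.007673207204788923), 0.038167938590049744) 0.0699068989863626
scene table z 0.012403419198634524
[[ 224  181   34    6  155]
 [ 158  181  147   64 1758]
 [ 163  187   31   15  326]
 [ 204  198   30   12  231]
 [ 150  202   51   18  345]
 [ 280  243   13    4   45]
 [ 267  258    3    3    9]]
((0.5917434692382812, 0.011368438601493835), (0.09260992705821991, 0.3058522641658783), 17.318384170532227) [[0.5019999742507935, 0.14399999380111694], [0.5929999947547913, -0.14800000190734863], [0.6809999942779541, -0.12099999934434891], [0.5899999737739563, 0.17100000381469727]]
rim 408 ((0.5978062748908997, -0.007862497121095657), 0.03932216018438339) 0.06702075772735483
brush [0.464 0.067 0.07 ] [265. 265. 335. 296.] 0.66
soap [ 0.512 -0.094  0.032] [355. 236. 407. 277.] 0.85
peg [0.667 0.033 0.012] [300. 170. 334. 184.] 0.76
peg_box [0.521 0.304 0.078] [113. 196. 232. 296.] 0.8
jar [0.764 0.108 0.004] [261. 108. 301. 149.] 0.71
tub [ 0.795 -0.006  0.093] [322.  75. 367. 135.] 0.71
```

View pics/c.png

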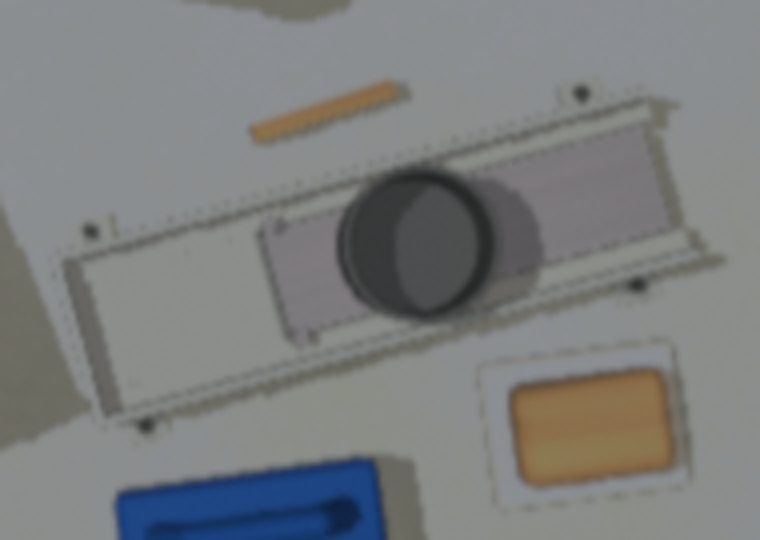

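```bash
python3 -m pendant '[[0.87,-0.48,0,0,0,0,1],[0.87,-0.48,0,0,0,0,1],[0.87,-0.48,0,0,0,0,1],[0.87,-0.48,0,0,0,0,1],[0.87,-0.48,0,0,0,0,1]]'; python3 -m pendant '[[0.87,-0.48,0,0,0,0,1],[0.87,-0.48,0,0,0,0,1],[0.87,-0.48,0,0,0,0,1],[0.87,-0.48,0,0,0,0,1],[0.87,-0.48,0,0,0,0,1]]'; python3 -m pendant '[[0.87,-0.48,0.4,0,0,-0.227,1],[0.87,-0.48,0.4,0,0,-0.227,1],[0.87,-0.48,0.4,0,0,-0.227,1],[0.87,-0.48,0.4,0,0,-0.227,1],[0.87,-0.48,0.4,0,0,-0.454,1],[0.87,-0.48,0.4,0,0,-0.454,1],[0.87,-0.48,0.4,0,0,-0.454,1],[0.87,-0.48,0.4,0,0,-0.454,1]]'
cat >> h.py <<'E'
a=np.deg2rad(17.5);DY=np.array([-np.sin(a),np.cos(a)]);DX=np.array([np.cos(a),np.sin(a)]);O=np.array([.579,.0506])
def st():
    s=readout.read_state();p=s["position"];q=p[:2]-O;R=s["tcp_rot"]
    print("t",s["time_s"],"dock xy",np.round([q@DX,q@DY],4),"tipz",round(p[2]-.07,4),"yawerr x->DY deg",np.round(np.rad2deg(np.arctan2(R[1,0],R[0,0]))-107.5,2),"tilt",np.round(R[:2,2],4),"F",np.round(s["force"],2),"open",round(s["opening"],2));return s
E
python3 -c "from h import *;st()"
```

```text
time_s: 1.2
position: [0.3891, -0.3951, 0.2923]
tcp_rot: [[0.898, 0.44, 0.0], [0.44, -0.898, 0.004], [0.002, -0.003, -1.0]]
force: [-1.0, -1.0, 0.0]
opening: 0.633
grasp_force: 0.0
time_s: 1.7
position: [0.5041, -0.2344, 0.2924]
tcp_rot: [[0.898, 0.441, 0.001], [0.441, -0.898, 0.001], [0.002, -0.001, -1.0]]
force: [-0.9, -1.0, 0.3]
opening: 0.178
grasp_force: 0.0
time_s: 2.5
position: [0.6168, -0.0779, 0.212]
tcp_rot: [[-0.085, 0.996, -0.0], [0.996, 0.085, -0.001], [-0.001, -0.0, -1.0]]
force: [0.7, 0.6, -0.0]
opening: 0.004
grasp_force: 0.0
t 2.5 dock xy [-0.0025 -0.1339] tipz 0.142 yawerr x->DY deg -12.63 tilt [-0.0001 -0.0007] F [ 0.66  0.56 -0.04] open 0.0
```

```bash
python3 -m pendant '[[0,0.012,0.2,0,0,-0.07,1],[0,0.012,0.3,0,0,-0.07,1],[0,0.012,0.4,0,0,-0.07,1],[0,0.012,0.44,0,0,-0.07,1],[0,0.012,0.44,0,0,-0.07,1]]'
python3 - <<'E'
from h import *
st()
im,d=capture("top");cv2.imwrite("pics/d.png",cv2.resize(im[130:290,225:435,::-1],None,fx=3.7,fy=3.7,interpolation=2))
E
```

```text
time_s: 3.0
position: [0.6184, -0.0773, 0.123]
tcp_rot: [[-0.293, 0.956, -0.002], [0.956, 0.293, 0.0], [0.001, -0.002, -1.0]]
force: [-0.6, 0.6, 0.1]
opening: 0.005
grasp_force: 0.0
t 3.0 dock xy [-0.0009 -0.1338] tipz 0.053 yawerr x->DY deg -0.43 tilt [-0.0023  0.0004] F [-0.59  0.64  0.07] open 0.0
```

View pics/d.png

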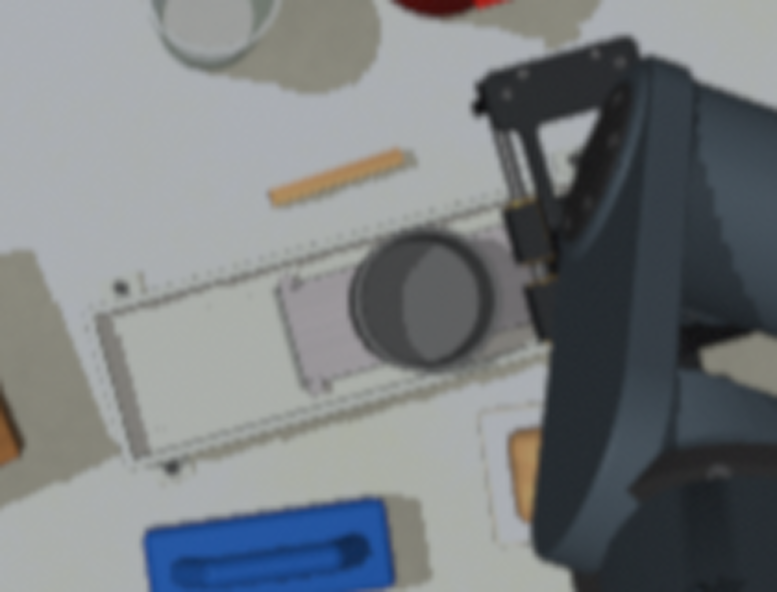

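The gripper lies across the dock behind the cup (425,300), with the fingers over bare plate. Next I go down and feel for the plate.

```bash
python3 -m pendant '[[0,0.004,0.06,0,0,-0.002,1],[0,0.004,0.11,0,0,-0.002,1],[0,0.004,0.13,0,0,-0.002,1],[0,0.004,0.145,0,0,-0.002,1],[0,0.004,0.16,0,0,-0.002,1],[0,0.004,0.16,0,0,-0.002,1]]' >/dev/null; python3 -c "from h import *;st()"; python3 -m pendant '[[0,0,0.015,0,0,0,1],[0,0,0.025,0,0,0,1],[0,0,0.025,0,0,0,1]]'>/dev/null; python3 -c "from h import *;st()"
```

```text
t 3.65 dock xy [ 0.0007 -0.1329] tipz 0.0225 yawerr x->DY deg -0.01 tilt [-0.0004  0.0001] F [-2.07 -0.11  4.91] open 0.01
t 3.95 dock xy [ 0.0007 -0.1329] tipz 0.018 yawerr x->DY deg -0.01 tilt [-0.0001  0.    ] F [-3.23  0.3   7.02] open 0.01
```

```bash
python3 -m pendant '[[0,0,0.015,0,0,0,1],[0,0,0.025,0,0,0,1],[0,0,0.025,0,0,0,1]]'>/dev/null; python3 -c "from h import *;st()"; python3 -m pendant '[[0,0,0.004,0,0,0,1],[0,0,0.004,0,0,0,1]]'>/dev/null; python3 -c "from h import *;st()"
```

```text
t 4.25 dock xy [ 0.0007 -0.1329] tipz 0.0133 yawerr x->DY deg -0.01 tilt [-0.0001  0.    ] F [-3.4   1.16  7.16] open 0.0
t 4.45 dock xy [ 0.0007 -0.1329] tipz 0.0128 yawerr x->DY deg -0.0 tilt [-0. -0.] F [-1.52  0.82  8.72] open 0.01
```

```bash
python3 -m pendant '[[0.02,0,0,0,0,0,1],[0.04,0,0,0,0,0,1],[0.06,0,0,0,0,0,1],[0.08,0,0,0,0,0,1],[0.095,0,0,0,0,0,1],[0.11,0,0,0,0,0,1],[0.125,0,0,0,0,0,1],[0.14,0,0,0,0,0,1]]'; python3 -c "from h import *;st()";python3 -m pendant '[[0.015,0,0,0,0,0,1],[0.03,0,0,0,0,0,1],[0.045,0,0,0,0,0,1],[0.06,0,0,0,0,0,1],[0.075,0,0,0,0,0,1],[0.09,0,0,0,0,0,1]]'>/dev/null
python3 - <<'E'
from h import *
st();im,d=capture("scene")
cv2.imwrite("pics/e.png",cv2.resize(im[150:270,130:320,::-1],None,fx=4,fy=4,interpolation=2))
E
```

```text
time_s: 5.25
position: [0.6154, -0.0519, 0.0842]
tcp_rot: [[-0.301, 0.953, 0.011], [0.954, 0.301, -0.005], [-0.008, 0.009, -1.0]]
force: [2.2, -5.9, 8.7]
opening: 0.003
grasp_force: 4.5
t 5.25 dock xy [ 0.0039 -0.1087] tipz 0.0142 yawerr x->DY deg 0.03 tilt [ 0.0108 -0.0052] F [ 2.2  -5.93  8.74] open 0.0
t 5.85 dock xy [ 0.0042 -0.0909] tipz 0.0142 yawerr x->DY deg 0.03 tilt [ 0.0114 -0.0052] F [ 3.23 -5.62  8.09] open 0.0
```

View pics/e.png

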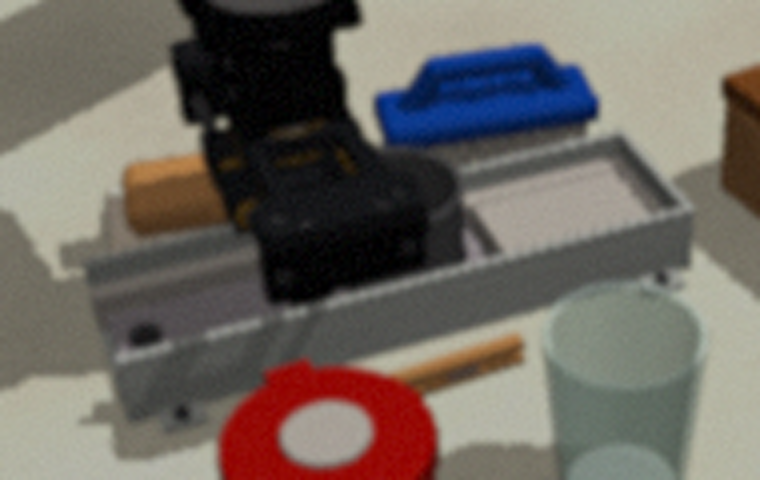

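Run:
```python
from h import *
s=st();print(s["tcp_rot"].round(4).tolist(),s["joint_positions"],s["qvel"].round(2),s["moment"])
im,d=capture("scene");f=np.load("/tmp/scene0.npz")
P=cloud("scene",d);P0=cloud("scene",f["d"])
for v in(230,232,234,236):print([(u,im[v,u].tolist(),f["im"][v,u].tolist(),P[v,u].round(3).tolist()) for u in (162,166,170)])
im,d=capture("top");P=cloud("top",d);q=(P[...,:2]-O)
m=(P[...,2]>.06)&(P[...,2]<.08)&(abs(q@DX)<.042)&(q@DY>-.07)&(q@DY<.1);a=q[m]
print("rim x range",(a@DX).min(),(a@DX).max(),"y max",(a@DY).max(), "z",np.percentile(P[m][:,2],[5,50,95]))
```

```text
t 5.9 dock xy [ 0.0041 -0.0903] tipz 0.0142 yawerr x->DY deg 0.04 tilt [ 0.0112 -0.0047] F [ 2.85 -5.35  7.28] open 0.01
[[-0.3013, 0.9534, 0.0112], [0.9535, 0.3014, -0.0047], [-0.0079, 0.0093, -0.9999]] [-13.63734263  45.46836843  92.26931595  -0.16935538  41.57277818
 -31.05267083] [-0.09  0.12 -0.23  0.25  0.08 -0.42] [-0.92703111 -0.49739061  0.04693126]
[(162, [81, 77, 76], [119, 113, 116], [0.616, -0.126, 0.014]), (166, [66, 62, 62], [118, 111, 114], [0.616, -0.118, 0.014]), (170, [80, 74, 77], [122, 115, 118], [0.619, -0.11, 0.015])]
[(162, [66, 61, 64], [123, 116, 119], [0.622, -0.126, 0.014]), (166, [33, 33, 35], [119, 112, 114], [0.629, -0.116, 0.019]), (170, [69, 63, 64], [118, 111, 117], [0.631, -0.108, 0.02])]
[(162, [55, 53, 55], [120, 115, 117], [0.631, -0.124, 0.016]), (166, [27, 27, 28], [123, 116, 121], [0.637, -0.115, 0.02]), (170, [63, 60, 63], [124, 116, 121], [0.634, -0.108, 0.017])]
[(162, [92, 87, 90], [122, 115, 119], [0.638, -0.124, 0.017]), (166, [70, 71, 67], [124, 121, 122], [0.637, -0.116, 0.015]), (170, [125, 125, 122], [130, 129, 128], [0.637, -0.108, 0.014])]
rim x range -0.0359417838504486 0.03898979666702635 y max -0.004727651924556965 z [0.06634532 0.07016422 0.07299478]
```

```bash
python3 -m pendant '[[0.01,-0.005,0.002,0,0,0,1],[0.02,-0.01,0.004,0,0,0,1],[0.035,-0.015,0.004,0,0,0,1],[0.05,-0.018,0.004,0,0,0,1],[0.065,-0.018,0.004,0,0,0,1],[0.08,-0.018,0.004,0,0,0,1]]'>/dev/null; python3 -c "from h import *;st()"
```

```text
t 6.6 dock xy [ 0.0012 -0.0751] tipz 0.0137 yawerr x->DY deg 0.03 tilt [ 0.013  -0.0052] F [ 2.36 -6.13  7.6 ] open 0.01
```

```bash
python3 -m pendant '[[0.016,0,0,0,0,0,1],[0.032,0,0,0,0,0,1],[0.048,0,0,0,0,0,1],[0.064,0,0,0,0,0,1],[0.08,0,0,0,0,0,1],[0.096,0,0,0,0,0,1],[0.112,0,0,0,0,0,1],[0.128,0,0,0,0,0,1]]'>/dev/null; python3 -c "from h import *;st()"; python3 -m pendant '[[0.016,0,0,0,0,0,1],[0.032,0,0,0,0,0,1],[0.048,0,0,0,0,0,1],[0.064,0,0,0,0,0,1],[0.08,0,0,0,0,0,1]]'>/dev/null
python3 - <<'E'
from h import *
st()
im,d=capture("top");P=cloud("top",d);q=(P[...,:2]-O)
m=(P[...,2]>.06)&(P[...,2]<.08)&(abs(q@DX)<.042)&(q@DY>-.02)&(q@DY<.1);a=q[m]
print("rim x range",(a@DX).min(),(a@DX).max(),"y max",(a@DY).max(), "z",np.percentile(P[m][:,2],[5,50,95]))
E
```

```text
t 7.4 dock xy [ 0.0012 -0.0494] tipz 0.0136 yawerr x->DY deg 0.04 tilt [ 0.0129 -0.0048] F [ 3.44 -7.04  9.89] open 0.01
t 7.9 dock xy [ 0.0012 -0.0332] tipz 0.0135 yawerr x->DY deg 0.04 tilt [ 0.0127 -0.0044] F [ 2.27 -6.62  8.92] open 0.01
rim x range -0.03540923886796402 0.03671403328798794 y max 0.05180732013457647 z [0.06611406 0.07033436 0.07263717]
```

```bash
python3 -m pendant '[[0.016,0,0,0,0,0,1],[0.032,0,0,0,0,0,1],[0.048,0,0,0,0,0,1],[0.064,0,0,0,0,0,1],[0.08,0,0,0,0,0,1],[0.096,0,0,0,0,0,1],[0.11,0,0,0,0,0,1],[0.122,0,0,0,0,0,1]]'>/dev/null; python3 -m pendant '[[0.01,0,0,0,0,0,1],[0.02,0,0,0,0,0,1],[0.028,0,0,0,0,0,1],[0.028,0,0,0,0,0,1],[0.028,0,0,0,0,0,1]]'>/dev/null
python3 - <<'E'
from h import *
st()
im,d=capture("top");P=cloud("top",d);q=(P[...,:2]-O)
m=(P[...,2]>.06)&(P[...,2]<.08)&(abs(q@DX)<.042)&(q@DY>.02)&(q@DY<.105);a=q[m]
print("rim x range",(a@DX).min(),(a@DX).max(),"y max",(a@DY).max(), "z",np.percentile(P[m][:,2],[5,50,95]))
E
```

```text
t 9.25 dock xy [ 0.0012 -0.0028] tipz 0.0134 yawerr x->DY deg 0.04 tilt [ 0.0122 -0.0034] F [ 2.6  -6.07  8.64] open 0.01
rim x range -0.03606857129177422 0.03644619535944157 y max 0.08286277591443116 z [0.06595022 0.07005381 0.0734541 ]
```

The cup is at dock y ≈ 0.044 m with the plate still down. I'll back off along the plate, then rise.

```bash
python3 -m pendant '[[-0.03,0,0,0,0,0,1],[-0.06,0,0,0,0,0,1],[-0.1,0,0,0,0,0,1],[-0.1,0,-0.03,0,0,0,1],[-0.1,0,-0.06,0,0,0,1],[-0.1,0,-0.1,0,0,0,1],[-0.1,0,-0.2,0,0,0,1],[-0.1,0,-0.4,0,0,0,1]]'>/dev/null; python3 -m pendant '[[-0.4,0,-0.3,0,0,0,1],[-0.8,0,-0.3,0,0,0,1],[-0.9,0,-0.3,0,0,0,1],[-0.9,0,-0.3,0,0,0,1],[-0.9,0,-0.3,0,0,0,1],[-0.9,0,-0.3,0,0,0,1]]'>/dev/null
python3 - <<'E'
from h import *
st()
im,d=capture("top");P=cloud("top",d);q=(P[...,:2]-O)
m=(P[...,2]>.06)&(P[...,2]<.08)&(abs(q@DX)<.042)&(q@DY>-.01)&(q@DY<.105);a=q[m]
print("rim",cv2.minEnclosingCircle(np.c_[a@DX,a@DY].astype(np.float32)), "z",np.percentile(P[m][:,2],[5,50,95]))
x,y=q@DX,q@DY;z=P[...,2]
print("plate z",np.nanmedian(z[(abs(x)<.02)&(y>-.08)&(y<-.02)]),"floor z",np.nanmedian(z[(abs(x)<.02)&(y>.088)&(y<.1)]))
cv2.imwrite("pics/f.png",cv2.resize(im[130:290,225:435,::-1],None,fx=3.7,fy=3.7,interpolation=2))
E
```

```text
t 10.7 dock xy [-0.0034 -0.2004] tipz 0.1506 yawerr x->DY deg -0.14 tilt [-0.0001  0.0003] F [-0.79  0.14 -0.01] open 0.01
rim ((-0.0010612818878144026, 0.04501461237668991), 0.03795988857746124) z [0.06484661 0.07014883 0.07311173]
plate z 0.024720022719622314 floor z 0.024878323442230066
```

View pics/f.png

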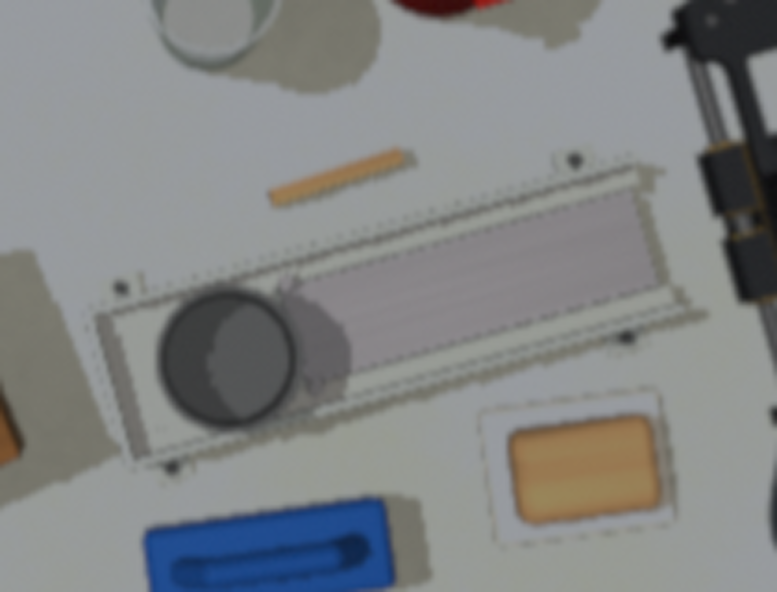

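The cup at (228,358) sits in the bay at dock y ≈ 0.045 m. The plate is back up at 24.7 mm, the lugs show behind the cup, and nothing else has moved. The arm is clear.

```bash
python3 -c "from rig import bot;print(bot.hand_in())"
```

```text
the job is handed in; nothing more can be done
None
```

The cup is parked upright in the closed end of the dock at about y = +45 mm, with the spring plate back up behind it, the other things undisturbed and the arm clear; the job is handed in, but no verdict came back.

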